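# Index the inspection loupe arm over to the spin chuck

## Task

Swing the inspection loupe on the blue arm one hole over, from the white wafer carrier it stands over to the round spin chuck beside it (the puck with concentric dark rings on top): hook a fingertip under the red pull ring, lift the spring pin, swing the arm, and let the pin drop fully home in that next hole. Only hook the ring, gently, without squeezing or straining it; do not swing the arm on past that neighbouring hole on either side; leave the carriers, the chuck, the vial and the tweezers where they are.

Things in the scene. Friction and masses are not known exactly. Their poses are not given: they have to be found in the camera images.
- stand: Fixed grey base plate, 280 x 250 x 10 mm. Origin on the table under the arm's pivot; its +x points away from the robot (turned up to 0.3 rad), +y left, z up. Plate: x -45 to 235 mm, y +-125 mm. Three dark printed stations, 190 mm from the pivot: one on the x axis, one 25 degrees to each side.
- pivot_point (a point): Fixed point on the arm's vertical pivot axis, 82 mm above the table, level with the arm's top face; the round steel hub there rises to 89 mm.
- middle_hole (a point): Mouth of the middle of five holes in the fixed dark index plate, 66 mm above the table, on the stand's x axis. The holes are 11 mm wide, lie 120 mm from the pivot and 25 degrees (0.436 rad) apart. Plate: stand x 60 to 132 mm, y +-114 mm.
- swing_arm (a joint): Swing of the blue arm (30 mm wide, 12 mm thick, top 82 mm above the table) about its vertical pivot, rad: 0 in the middle hole (start), +0.436 in the next hole to the left (counterclockwise from above), -0.436 in the next to the right. Play about 0.013 with the pin home. With the pin out it turns with slight friction (0.1 N m) and stays where left.
- index_pin (a joint): Height of the vertical 8 mm round-tipped spring pin, on the arm 120 mm from the pivot, m: 0 home in a hole, about 0.008 riding on the plate between holes, 0.022 at its upper stop. Lifted above 0.008 it frees the arm. The spring pulls it down with 3 N when home, 5 to 6 N when lifted 10 to 15 mm; it drops by itself into a hole that it meets.
- pull_ring: Red round ring fixed on the pin's top: inner diameter 54 mm, bar 6 mm. It stands across the arm, its top leaning 30 degrees outward, so it opens towards pivot and robot. Closed fingertips pointing outward along the arm and 45 degrees down fit through and lift its upper half, after some free play. Origin: pin's axis at the arm's top face (pin home); x outward along the arm, z up.
- ring_centre (a point): Centre of the ring's opening: with the pin home 132 mm above the table, 135 mm from the pivot axis, 15 mm outward of the pin's axis. Axes as of the pull ring.
- loupe_centre (a point): Centre of the black loupe (41 mm diameter, bottom 54 and top 92 mm above the table) in the blue collar at the arm's end, 190 mm from the pivot.
- carrier_small: Small all-white round wafer carrier with a plain lid, 60 mm diameter, 12 mm high, loose on the middle station, under the loupe at the start. Origin: centre of its underside.
- spin_chuck: The target: round whitish (light grey) spin chuck, a stepped puck 54 mm in diameter, 17 mm high, with concentric dark ring grooves on its flat top, loose on the station to the left or to the right of the middle one. Origin: centre of its underside.
- carrier_large: Round wafer carrier with a white lid over a black base, 66 mm diameter, 16 mm high, loose on the other side station. Not the target. Origin: centre of its underside.
- white_vial: White sample vial, 21 mm diameter, 52 mm high, standing loose on the base plate left of the pivot. Origin: centre of its underside. To be left alone.
- black_tweezers: Black tweezers, 119 x 15 x 10 mm, lying loose on the base plate right of the pivot. Origin: centre of the underside. To be left alone.

How it is judged:
By the outcome, as a careful person would: the job done as asked, in the order asked, and still so for the second after the job is handed in, with the robot touching nothing.
It also fails if it takes over 48 s, if anything falls off the work surface, if the arm or the gripper's body presses on something with over 40 N, if the wrist force passes 120 N, or if a joint passes its speed limit or range.

## Robot

A 6-joint arm with a two-finger parallel gripper is mounted at the origin on a cart in front of the work surface, level with it; the furniture and walls round the work are solid. World frame = base frame: x ahead of the robot, y to its left, z up, the work surface at z = 0. Lengths are in m, angles in degrees, forces in N, time in s.
With the tool pointing down it reaches from about 0.35 to 0.975 m from the base axis. Payload 4.9 kg.
Tool frame: the origin (TCP) lies at the very end of the fingers, on their centre line; the grasp point (between the pads) lies 19 mm behind it; z points along the fingers, y is the line along which they close (so a half turn about z gives the same grasp; the last joint's range is limited). The gripper opens to 85 mm and grips with 20 to 120 N. Pads are 22 mm wide; open, the fingers measure 114 mm over their backs; the gripper's body (76 mm by 85 mm) begins 54 mm behind the grasp point. The pads swing forward as they close: fully open they stand 13 mm farther back than shut.
Start: joints at [-82.85, 3.019, 92.412, -0, 84.569, -6.818], TCP at [0.151, -0.606, 0.231] pointing down, gripper open.
Joint ranges: [-172.51, 172.51], [-57.92, 126.97], [3.15, 148.05], [-58.71, 238.71], [5.1, 150.11], [-179.66, 179.66]. Speed limits (degrees/s): [147.25, 147.25, 180, 180, 180, 180].

## Interface

Orientations are given as a 3x3 rotation matrix whose columns are the frame's x, y, z axes.
In Python, from cell import robot, cam, order gives the robot as it stands (robot), with the cameras (cam) and the job (order).
- The arm moves only by the shell command python3 steer.py 'ROWS' [OPENING] [FORCE]. ROWS is rows parted by semicolons, their numbers by spaces, 1 to 12 of them, each of 6 numbers: dx, dy, dz in m, then a rotation vector rx, ry, rz in degrees; each row is the pose to reach, as a shift and turn from the pose commanded when the command began, along the tool's axes at that moment; what a row does not reach only later rows make up. A row lasts 1/12 s, in which the tool goes at most 0.0417 m and 7.16 degrees, less where a joint would pass 70% of its speed; a pose out of reach is approached as far as the arm can. OPENING is the opening from 0.0 (shut) to 1.0 (fully open), set as the command begins (- or left out keeps the last). The fingers move at their own pace and stop on an object; FORCE is the grip in N (left out, the last holds). Time passes only in rows, so rows that do not move let the fingers close. It prints the time, the measured TCP pose, the force, the opening and the grip force at its end.
- robot.read_state(): the state, without advancing time (a new reading comes with each control period).
- cam.capture(name): name is "scene" or "top" or "wrist"; returns the picture (420x560x3 uint8, red, green, blue); there is no depth.
- cam.get_calibration(name): a dict with "fx", "fy", "cx", "cy" (pixels), "D" ([k1, k2, p1, p2, k3] as OpenCV has them; the pictures are not rectified), "R" (3x3) and "t" (3): a world point X has camera coordinates R X + t. Camera axes: x right, y down, z forward; pixel columns grow to the right and rows downward; lengths in m; the calibration is good to about 2 mm. A picture is of the moment at which its call begins: read the wrist's pose just before it. get_calibration takes no time and is no camera call; for the wrist camera it gives the pose at the moment of the call.
- order.finish_job(): hands the job in; it is judged then, once.
The state is a dict: "time_s": time; "q": joint angles; "dq": joint speeds; "joint_efforts": joint torques, N m; "position": TCP position; "orientation": TCP orientation; "ft_force": force on the tool from outside, world axes, zero at the start; "ft_torque": the same for the moment, N m; "gripper_width": opening from 0.0 (shut) to 1.0 (fully open); "grasp_force": force on a finger pad.
Only numpy, scipy, OpenCV 4.12 (cv2) and the standard library are available. Lean on these libraries where they do the work, as an engineer would, in place of code of your own. Each camera call takes 0.05 s, during which the arm holds its last target. There are 200 camera calls.

## Working session

There is one attempt and no reset: what is moved stays moved. The work goes in short steps, Python scripts to look and compute and a shell command to move; the robot and the scene stay as the last step left them, time stands still between calls to the robot, and variables do not carry over. Pictures are saved under pics/ and viewed, at most 10 in all, crops included, and the job is handed in when it is done.

```bash
ls; mkdir -p pics; python3 - <<'E'
from cell import robot, cam, order
import cv2,numpy as np
for n in("scene","top"):
    im=cam.capture(n); cv2.imwrite(f"pics/{n}0.png",im[:,:,::-1]); c=cam.get_calibration(n)
    print(n,c["fx"],np.array(c["D"]),(-np.array(c["R"]).T@np.array(c["t"])).round(3))
s=robot.read_state();print(s)
E
```

```text
cell.py
pics
steer.py
scene 476.5098441931929 [0.0154699 0.        0.        0.        0.       ] [-0.112  0.534  0.489]
top 459.0165634802393 [-0.00289074  0.          0.          0.          0.        ] [0.414 0.173 0.939]
{'time_s': 0.1, 'q': array([-8.28492455e+01,  3.05382839e+00,  9.24844577e+01, -1.33568248e-03,
        8.45663154e+01, -6.81840628e+00]), 'dq': array([ 0.06627012, -0.12470983, -0.13609483,  0.0420719 ,  0.05014488,
       -0.05239871]), 'joint_efforts': array([-1.62944525e-04, -3.94905281e+01, -3.71361530e+01, -1.89660545e-04,
        3.96609306e-03, -1.39408920e-05]), 'position': array([ 0.15079715, -0.60596453,  0.2301797 ]), 'orientation': array([[ 9.70425285e-01,  2.41401539e-01, -2.50283354e-04],
       [ 2.41401591e-01, -9.70423619e-01,  1.80855168e-03],
       [ 1.93706280e-04, -1.81548308e-03, -9.99998333e-01]]), 'ft_force': array([-0.17498204, -1.06157035, -0.97873806]), 'ft_torque': array([ 0.0140393 , -0.03456676,  0.00245396]), 'grasp_force': 0.0, 'gripper_width': 0.9992268345619455}
```

View pics/scene0.png

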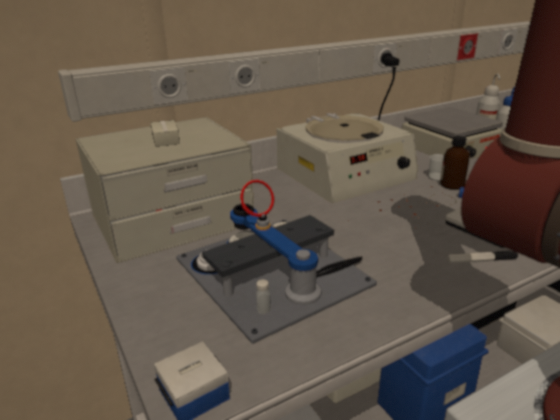

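View pics/top0.png

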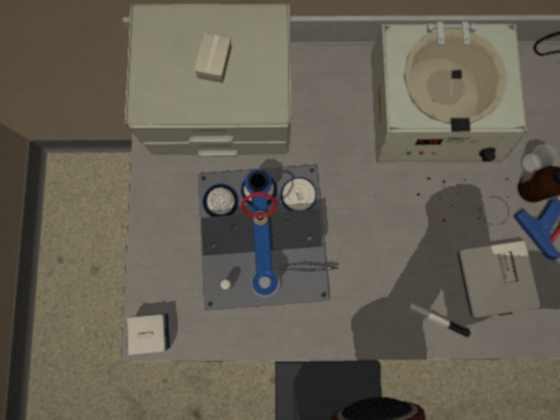

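The scene picture shows the red ring at about (257,199) and the blue hub at (303,258). In the top picture the ring is at (259,206), the hub at (264,283), the loupe at (258,182), and the side stations at (220,200) and (299,193). I'll zoom in on the stations and measure.

```bash
cat >h.py <<'E'
import cv2,numpy as np
from cell import robot, cam, order
def ray(c,u,v):
    K=np.array([[c["fx"],0,c["cx"]],[0,c["fy"],c["cy"]],[0,0,1]])
    x,y=cv2.undistortPoints(np.array([[[u,v]]],float),K,np.array(c["D"],float))[0,0]
    R=np.array(c["R"]);t=np.array(c["t"]);d=R.T@np.array([x,y,1]);return -R.T@t,d/np.linalg.norm(d)
def onz(c,u,v,z):
    o,d=ray(c,u,v);return o+d*(z-o[2])/d[2]
def tri(rs):
    A=[np.eye(3)-np.outer(d,d) for o,d in rs]
    p=np.linalg.solve(sum(A),sum(a@o for a,(o,d) in zip(A,rs)))
    return p,[np.linalg.norm(a@(p-o)) for a,(o,d) in zip(A,rs)]
def red(im):
    i=im.astype(int);return ((i[:,:,0]>100)&(i[:,:,1]<60)&(i[:,:,2]<60)).astype(np.uint8)
def blue(im):
    i=im.astype(int);return ((i[:,:,2]>i[:,:,0]*1.6+20)&(i[:,:,2]>70)).astype(np.uint8)
def blob(m,x0,y0,x1,y1):
    q=np.zeros_like(m);q[y0:y1,x0:x1]=m[y0:y1,x0:x1];n,l,s,c=cv2.connectedComponentsWithStats(q)
    k=1+np.argmax(s[1:,4]);return max(cv2.findContours((l==k).astype(np.uint8),0,1)[0],key=len)
E
python3 - <<'E'
from h import *
S=cv2.imread("pics/scene0.png")[:,:,::-1];T=cv2.imread("pics/top0.png")[:,:,::-1]
cs,ct=cam.get_calibration("scene"),cam.get_calibration("top")
es=cv2.fitEllipse(blob(red(S),220,160,300,230));et=cv2.fitEllipse(blob(red(T),220,180,300,230))
print(es,et)
P,r=tri([ray(cs,*es[0]),ray(ct,*et[0])]);print("ring",P,r)
# silver hub centre in both
def hub(im,x0,y0,x1,y1):
    q=blob(blue(im),x0,y0,x1,y1);return cv2.fitEllipse(q)
for n,uv in(("hub",(264.5,283)),("loupe",(258,181))):
    print(n,onz(ct,*uv,.09))
print("hub s",onz(cs,304,258,.089))
for n,uv,z in(("L",(220,200),.027),("R",(299,193),.027)): print(n,onz(ct,*uv,z))
a=cv2.resize(T[160:320,190:340],None,fx=5,fy=3.75 and 5,interpolation=2)[:400]
b=cv2.resize(T[250:310,190:340],None,fx=5,fy=5)[:200]
cv2.imwrite("pics/crop1.png",np.vstack([a])[:,:,::-1])
E
```

```text
((256.8738098144531, 197.67227172851562), (30.91321563720703, 34.28373336791992), 158.54998779296875) ((258.45648193359375, 204.80213928222656), (23.581892013549805, 35.06971740722656), 87.43472290039062)
ring [0.5608195  0.20312994 0.13205107] [np.float64(0.0008278987835369377), np.float64(0.000827898783536837)]
hub [0.42290153 0.1928194  0.09      ]
loupe [0.61390346 0.20485858 0.09      ]
hub s [0.41173136 0.20147921 0.089     ]
L [0.5897956  0.28401736 0.027     ]
R [0.60336933 0.12410416 0.027     ]
```

View pics/crop1.png

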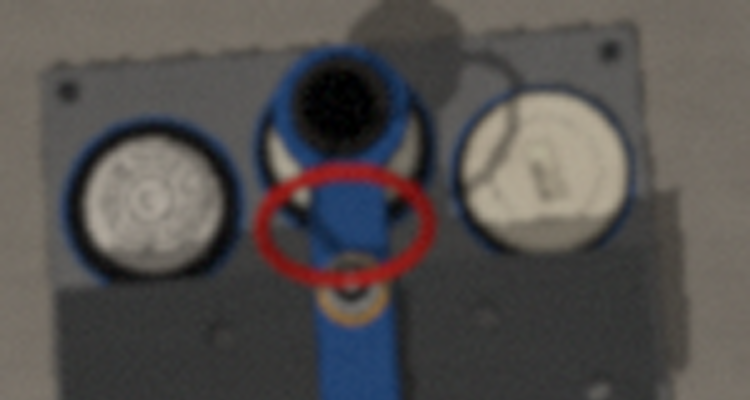

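The left disc, crop (150,205), is smaller (about 57 mm) and has concentric rings, so it is the spin chuck. The right disc, crop (545,175), is larger (about 69 mm) with a plain printed lid, so it is the large carrier. The arm therefore has to swing left, to +0.436. Next I'll work out the approach pose.

```bash
cat >>h.py <<'E'
from scipy.spatial.transform import Rotation as Ro
def tgt(a):
    k=2**-.5;c,s=np.cos(a),np.sin(a)
    return np.array([[k*c,s,k*c],[k*s,-c,k*s],[k,0,-k]])
def rel(p,R,s=None):
    s=s or robot.read_state();R0=s["orientation"]
    return np.round(R0.T@(np.array(p)-s["position"]),4),np.round(Ro.from_matrix(R0.T@R).as_rotvec(degrees=True),2)
E
python3 - <<'E'
from h import *
T=cv2.imread("pics/top0.png")[:,:,::-1];ct=cam.get_calibration("top")
S=cv2.imread("pics/scene0.png")[:,:,::-1];cs=cam.get_calibration("scene")
m=blob(blue(T),235,262,290,305);(u,v),r=cv2.minEnclosingCircle(m);print("hub blue",u,v,r,onz(ct,u,v,.082))
g=((T.max(2)<45)).astype(np.uint8);e=cv2.fitEllipse(blob(g,245,168,271,195));print("loupe",e,onz(ct,*e[0],.092))
ring=np.array([.561,.203,.132]);a=np.radians(3.7);R=tgt(a)
print(rel([.45,-.25,.33],R));print(rel(ring-.10*R[:,2],R))
c=cam.get_calibration("wrist");s=robot.read_state();print("cam in tool",s["orientation"].T@(-np.array(c["R"]).T@c["t"]-s["position"]), s["orientation"].T@np.array(c["R"])[2])
E
```

```text
hub blue 263.0 277.1129150390625 16.65543556213379 [0.43374099 0.19576266 0.082     ]
loupe ((257.8622741699219, 181.0341796875), (18.07119369506836, 18.730472564697266), 22.958818435668945) [0.61336678 0.2050432  0.092     ]
(array([ 0.3763, -0.2734, -0.0993]), array([-4.13, 44.88,  9.69]))
(array([ 0.5238, -0.6986,  0.0288]), array([-4.13, 44.88,  9.69]))
cam in tool [ 0.07117698  0.00059558 -0.14327933] [-2.78588874e-01 -5.22721214e-04  9.60410311e-01]
```

```bash
r='0.376 -0.273 -0.099 -4.1 44.9 9.7'; python3 steer.py '0.376 -0.273 -0.099 -4.1 44.9 9.7;0.376 -0.273 -0.099 -4.1 44.9 9.7;0.376 -0.273 -0.099 -4.1 44.9 9.7;0.376 -0.273 -0.099 -4.1 44.9 9.7;0.376 -0.273 -0.099 -4.1 44.9 9.7;0.376 -0.273 -0.099 -4.1 44.9 9.7;0.376 -0.273 -0.099 -4.1 44.9 9.7;0.376 -0.273 -0.099 -4.1 44.9 9.7;0.376 -0.273 -0.099 -4.1 44.9 9.7;0.376 -0.273 -0.099 -4.1 44.9 9.7;0.376 -0.273 -0.099 -4.1 44.9 9.7;0.376 -0.273 -0.099 -4.1 44.9 9.7' 0.0 20
python3 - <<'E'
from h import *
ring=np.array([.561,.203,.132]);R=tgt(np.radians(3.7));print(rel(ring-.10*R[:,2],R), robot.read_state()["q"])
E
```

```text
time_s: 1.1
position: [0.4516, -0.2471, 0.3319]
orientation: [[0.703, 0.069, 0.708], [0.05, -0.998, 0.047], [0.709, 0.003, -0.705]]
ft_force: [-0.1, -0.4, -0.6]
gripper_width: 0.001
grasp_force: 0.0
(array([-0.0418, -0.4422,  0.1395]), array([-0.07, -0.16,  0.28])) [-57.4954924  -37.5117151  122.9829708   40.43690284  73.51141828
  24.02560558]
```

```bash
python3 steer.py '-0.042 -0.442 0.14 0 0 0;-0.042 -0.442 0.14 0 0 0;-0.042 -0.442 0.14 0 0 0;-0.042 -0.442 0.14 0 0 0;-0.042 -0.442 0.14 0 0 0;-0.042 -0.442 0.14 0 0 0;-0.042 -0.442 0.14 0 0 0;-0.042 -0.442 0.14 0 0 0;-0.042 -0.442 0.14 0 0 0;-0.042 -0.442 0.14 0 0 0;-0.042 -0.442 0.14 0 0 0;-0.042 -0.442 0.14 0 0 0'
python3 - <<'E'
from h import *
c=cam.get_calibration("wrist");W=cam.capture("wrist");cv2.imwrite("pics/w1.png",W[:,:,::-1])
np.save("w1.npy",c,allow_pickle=True)
try:
    e=cv2.fitEllipse(blob(red(W),0,0,560,420));print(e)
    T=cv2.imread("pics/top0.png")[:,:,::-1];ct=cam.get_calibration("top");et=cv2.fitEllipse(blob(red(T),220,180,300,230))
    print(tri([ray(c,*e[0]),ray(ct,*et[0])]))
except Exception as x: print(x)
E
```

```text
time_s: 2.1
position: [0.4887, 0.1991, 0.1982]
orientation: [[0.707, 0.071, 0.703], [0.052, -0.997, 0.049], [0.705, 0.002, -0.709]]
ft_force: [-0.4, -0.4, -0.5]
gripper_width: -0.003
grasp_force: 0.0
((277.90728759765625, 204.28448486328125), (57.7331657409668, 69.4122543334961), 85.63182830810547)
(array([0.55989865, 0.20287581, 0.13480228]), [np.float64(0.0005661009672344318), np.float64(0.0005661009672344286)])
```

View pics/w1.png

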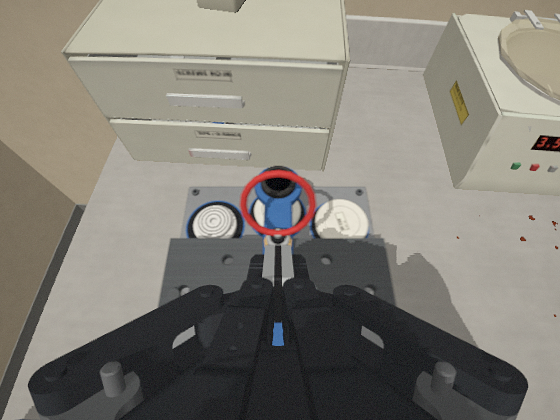

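The wrist view confirms it: the chuck with concentric rings is on the left at (214,222) and the plain-lid carrier is on the right at (342,220). The ring is centred at (278,204), in line with the closed fingertips. Three views give a ring centre of about (0.560, 0.203, 0.133), so I'll insert.

```bash
python3 steer.py '0.0045 0.001 0.02 0 0 0;0.0045 0.001 0.04 0 0 0;0.0045 0.001 0.06 0 0 0;0.0045 0.001 0.08 0 0 0;0.0045 0.001 0.09 0 0 0;0.0045 0.001 0.1 0 0 0;0.0045 0.001 0.11 0 0 0;0.0045 0.001 0.12 0 0 0;0.0045 0.001 0.12 0 0 0'
python3 - <<'E'
from h import *
for n in("wrist","scene"): 
    W=cam.capture(n);cv2.imwrite(f"pics/{n}2.png",W[:,:,::-1])
A=cv2.imread("pics/wrist2.png")[150:350,180:380];B=cv2.imread("pics/scene2.png")[140:290,180:330]
cv2.imwrite("pics/c2.png",np.hstack([cv2.resize(A,(400,400)),cv2.resize(B,(400,400))]))
print(robot.read_state()["ft_force"])
E
```

```text
time_s: 2.9
position: [0.5783, 0.1979, 0.1175]
orientation: [[0.707, 0.063, 0.704], [0.046, -0.998, 0.043], [0.705, 0.002, -0.709]]
ft_force: [0.1, 0.6, -0.0]
gripper_width: 0.001
grasp_force: 0.0
[ 0.37074716 -0.07336137  0.2573441 ]
```

View pics/c2.png

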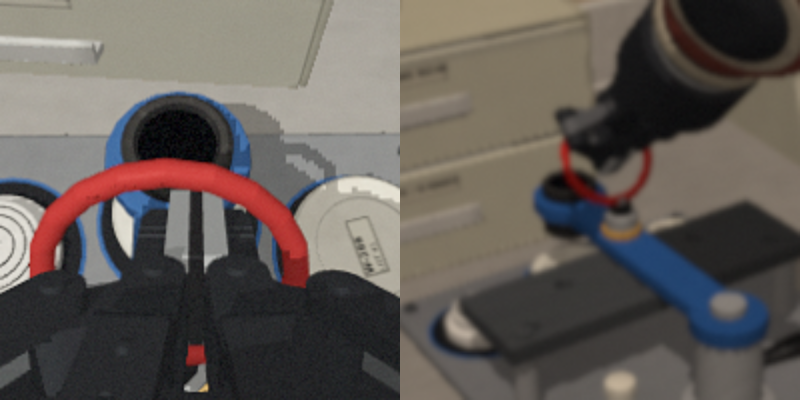

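The wrist crop shows the closed fingers through the ring. They are about 6 mm right of centre (fingers at x≈197, ring at x≈170), and the scene crop agrees. I'll centre them, then lift through the free play.

```bash
python3 steer.py '0 -0.003 0 0 0 0;0 -0.006 0 0 0 0;0.0035 -0.006 -0.0035 0 0 0;0.006 -0.006 -0.006 0 0 0;0.0075 -0.006 -0.0075 0 0 0;0.0085 -0.006 -0.0085 0 0 0;0.0085 -0.006 -0.0085 0 0 0;0.0085 -0.006 -0.0085 0 0 0'
python3 - <<'E'
from h import *
for i in range(3):
    W=cam.capture("wrist");T=cam.capture("top");S=cam.capture("scene");print(robot.read_state()["ft_force"])
print(cv2.fitEllipse(blob(red(T),220,160,300,230)),cv2.boundingRect(blob(red(S),220,150,300,240)), cv2.boundingRect(blob(red(cv2.imread("pics/scene0.png")[:,:,::-1]),220,150,300,240)))
m=red(W);m=cv2.boundingRect(m);print(m)
E
```

```text
time_s: 3.67
position: [0.5781, 0.2052, 0.1318]
orientation: [[0.705, 0.065, 0.706], [0.046, -0.998, 0.045], [0.708, 0.001, -0.707]]
ft_force: [-0.4, 0.3, 0.1]
gripper_width: 0.003
grasp_force: 0.0
[0.64387999 0.08710546 0.11309342]
[-0.44350596 -0.31194276 -0.02965378]
[ 0.45524939  0.28938079 -0.72128421]
((258.0489196777344, 210.1793975830078), (32.730003356933594, 38.815277099609375), 78.361572265625) (265, 190, 9, 23) (240, 180, 34, 36)
(217, 241, 303, 93)
```

```bash
python3 steer.py '0.002 0 -0.002 0 0 0;0.0035 0 -0.0035 0 0 0;0.0035 0 -0.0035 0 0 0;0.0035 0 -0.0035 0 0 0' | egrep 'pos|force'; python3 steer.py '0.002 0 -0.002 0 0 0;0.0035 0 -0.0035 0 0 0;0.0035 0 -0.0035 0 0 0;0.0035 0 -0.0035 0 0 0'| egrep 'pos|force'; python3 steer.py '0.0015 0 -0.0015 0 0 0;0.003 0 -0.003 0 0 0;0.003 0 -0.003 0 0 0;0.003 0 -0.003 0 0 0'| egrep 'pos|force'
```

```text
position: [0.5772, 0.2049, 0.1351]
ft_force: [-0.5, -0.6, -3.5]
grasp_force: 1.4
position: [0.5773, 0.2049, 0.1403]
ft_force: [-3.4, -0.6, -5.1]
grasp_force: 2.8
position: [0.5774, 0.205, 0.1448]
ft_force: [-5.4, -1.0, -5.3]
grasp_force: 3.6
```

```bash
python3 steer.py '0.001 0 -0.001 0 0 0;0.002 0 -0.002 0 0 0;0.002 0 -0.002 0 0 0;0.002 0 -0.002 0 0 0'| egrep 'pos|force|time'
python3 - <<'E'
from h import *
S=cam.capture("scene");W=cam.capture("wrist")
cv2.imwrite("pics/scene3.png",S[:,:,::-1])
A=W[150:350,180:380,::-1];B=S[140:290,180:330,::-1]
cv2.imwrite("pics/c3.png",np.hstack([cv2.resize(A,(400,400)),cv2.resize(B,(400,400))]))
c=cam.get_calibration("scene")
for n in("scene2","scene3"):
    s=cv2.imread(f"pics/{n}.png").astype(int);r=(s[:,:,2]>80)&(s[:,:,1]<60)&(s[:,:,0]<70);ys,xs=np.nonzero(r[150:250,220:300]);print(n,xs.min()+220,xs.max()+220,ys.min()+150,ys.max()+150)
E
```

```text
time_s: 5.45
position: [0.5775, 0.205, 0.1478]
ft_force: [-5.2, -0.7, -5.4]
grasp_force: 4.1
scene2 241 273 193 216
scene3 240 273 181 210
```

View pics/c3.png

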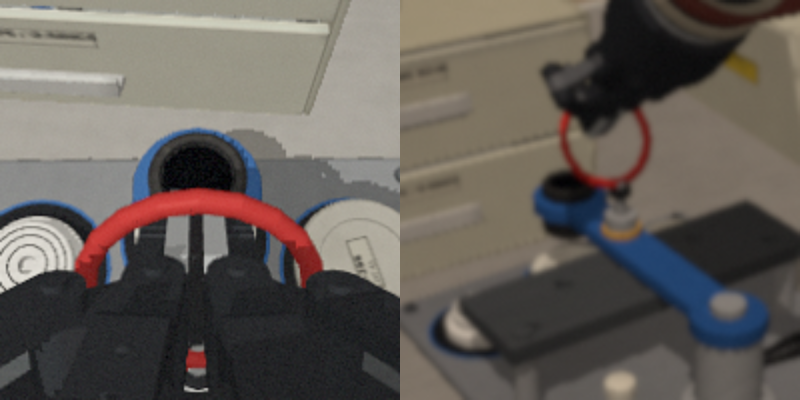

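The ring hangs on the fingers, centred at x≈197. Its bottom rose about 6 px in the scene view, and the force is 5.4 N, so the pin is roughly 12 mm up and clear of the plate. Next I'll compute the swing arc.

```bash
cat >>h.py <<'E'
piv=np.array([.4245,.194,0])
def arc(degs,dz=0):
    s=robot.read_state();R0=s["orientation"];p0=s["position"]
    for d in degs:
        Z=Ro.from_euler('z',d,degrees=True).as_matrix();p=piv+Z@(p0-piv)+[0,0,dz]
        print(d,np.round(R0.T@(p-p0),4),np.round(Ro.from_matrix(R0.T@Z@R0).as_rotvec(degrees=True),1))
    v=p0-piv;z=R0[:,2];print("pos az",np.degrees(np.arctan2(v[1],v[0])),"tool az",np.degrees(np.arctan2(z[1],z[0])))
E
python3 -c "
from h import *
arc([2,4,6,8,10,12,12.5])"
```

```text
2 [-0.0001 -0.0054 -0.0001] [ 1.4  0.  -1.4]
4 [-0.0003 -0.0107 -0.0003] [ 2.8  0.  -2.8]
6 [-0.0007 -0.016  -0.0007] [ 4.2  0.  -4.2]
8 [-0.0011 -0.0213 -0.0012] [ 5.7  0.  -5.7]
10 [-0.0018 -0.0266 -0.0018] [ 7.1  0.  -7.1]
12 [-0.0025 -0.0319 -0.0026] [ 8.5  0.  -8.5]
12.5 [-0.0027 -0.0332 -0.0028] [ 8.8  0.  -8.8]
pos az 4.124327499853858 tool az 3.6013786495535345
```

```bash
python3 steer.py '0 -0.0027 0 0.7 0 -0.7;-0.0001 -0.0054 -0.0001 1.4 0 -1.4;-0.0002 -0.008 -0.0002 2.1 0 -2.1;-0.0003 -0.0107 -0.0003 2.8 0 -2.8;-0.0005 -0.0134 -0.0005 3.5 0 -3.5;-0.0007 -0.016 -0.0007 4.2 0 -4.2;-0.0009 -0.0187 -0.0009 5 0 -5;-0.0011 -0.0213 -0.0012 5.7 0 -5.7;-0.0018 -0.0266 -0.0018 7.1 0 -7.1;-0.0025 -0.0319 -0.0026 8.5 0 -8.5;-0.0027 -0.0332 -0.0028 8.8 0 -8.8;-0.0027 -0.0332 -0.0028 8.8 0 -8.8'
python3 - <<'E'
from h import *
T=cam.capture("top");c=cam.get_calibration("top")
g=(T.max(2)<45).astype(np.uint8)
cv2.imwrite("pics/t4.png",cv2.resize(T[150:310,180:340],(600,600))[:,:,::-1])
arc([4,8,12,12.5]);print(robot.read_state()["ft_force"])
E
```

```text
time_s: 6.55
position: [0.5715, 0.2378, 0.1477]
orientation: [[0.68, 0.279, 0.678], [0.199, -0.96, 0.195], [0.706, 0.002, -0.708]]
ft_force: [-5.2, -0.5, -6.9]
gripper_width: -0.003
grasp_force: 4.0
4 [-0.0003 -0.0107 -0.0003] [ 2.8  0.  -2.8]
8 [-0.0011 -0.0213 -0.0012] [ 5.6  0.  -5.7]
12 [-0.0025 -0.0319 -0.0026] [ 8.5  0.  -8.5]
12.5 [-0.0027 -0.0332 -0.0028] [ 8.8  0.  -8.9]
pos az 16.5955277520793 tool az 16.05201055710797
[-4.72193734 -1.78611846 -5.94082452]
```

View pics/t4.png

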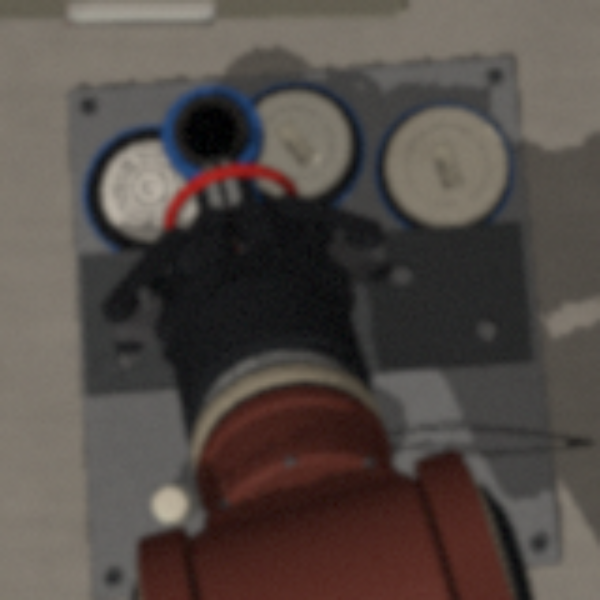

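The arm is following: the loupe is at crop (212,130), halfway between the middle carrier and the chuck at (148,188). I'll continue the arc.

```bash
python3 steer.py '0 -0.0027 0 0.7 0 -0.7;-0.0001 -0.0054 -0.0001 1.4 0 -1.4;-0.0002 -0.008 -0.0002 2.1 0 -2.1;-0.0003 -0.0107 -0.0003 2.8 0 -2.8;-0.0005 -0.0134 -0.0005 3.5 0 -3.5;-0.0007 -0.016 -0.0007 4.2 0 -4.2;-0.0009 -0.0187 -0.0009 5 0 -5;-0.0011 -0.0213 -0.0012 5.7 0 -5.7;-0.0018 -0.0266 -0.0018 7.1 0 -7.1;-0.0025 -0.0319 -0.0026 8.5 0 -8.5;-0.0027 -0.0332 -0.0028 8.8 0 -8.8;-0.0027 -0.0332 -0.0028 8.8 0 -8.8'
cat >>h.py <<'E'
def loupe():
    T=cam.capture("top");c=cam.get_calibration("top")
    C=blob(blue(T),200,165,275,225);x,y,w,h=cv2.boundingRect(C);C=blob(blue(T),200,165,275,225)
    g=(T.max(2)<45).astype(np.uint8)
    n,l,s,cen=cv2.connectedComponentsWithStats(g)
    for k in range(1,n):
        if 150<s[k,4]<400 and abs(s[k,2]-s[k,3])<5 and 190<cen[k][0]<280 and 160<cen[k][1]<225:
            P=onz(c,*cen[k],.092);v=P-piv;print("loupe",cen[k],s[k],"az",np.degrees(np.arctan2(v[1],v[0])),"r",np.hypot(*v[:2]))
    return T
E
python3 - <<'E'
from h import *
T=loupe()
c=cam.get_calibration("top");P=onz(c,257.86,181.03,.092)-piv;print("start az",np.degrees(np.arctan2(P[1],P[0])))
arc([1]);print(robot.read_state()["ft_force"])
E
```

```text
time_s: 7.6
position: [0.5587, 0.2684, 0.1478]
orientation: [[0.621, 0.48, 0.62], [0.342, -0.878, 0.337], [0.706, 0.003, -0.708]]
ft_force: [-4.6, -3.0, -6.1]
gripper_width: 0.001
grasp_force: 4.1
loupe [215.65055762 192.72490706] [207 184  19  19 269] az 28.48626855360137 r 0.1896963985202627
start az 3.3474827169200774
1 [-0.     -0.0027 -0.    ] [ 0.7  0.  -0.7]
pos az 29.021061173728956 tool az 28.480729253094026
[-5.47683636 -2.17468582 -5.47107451]
```

The loupe has turned 25.1°, which puts it at the next hole. Now I'll lower the pin.

```bash
python3 steer.py '-0.002 0 0.002 0 0 0;-0.004 0 0.004 0 0 0;-0.005 0 0.005 0 0 0;-0.005 0 0.005 0 0 0' | egrep 'pos|ft'; python3 steer.py '-0.0015 0 0.0015 0 0 0;-0.003 0 0.003 0 0 0;-0.004 0 0.004 0 0 0;-0.004 0 0.004 0 0 0' | egrep 'pos|ft'; python3 steer.py '-0.002 0 0.002 0 0 0;-0.004 0 0.004 0 0 0;-0.006 0 0.006 0 0 0;-0.007 0 0.007 0 0 0;-0.007 0 0.007 0 0 0;-0.007 0 0.007 0 0 0'
python3 - <<'E'
from h import *
loupe()
S=cam.capture("scene");W=cam.capture("wrist")
A=W[150:350,180:380,::-1];B=S[140:290,180:330,::-1]
cv2.imwrite("pics/c5.png",np.hstack([cv2.resize(A,(400,400)),cv2.resize(B,(400,400))]))
E
```

```text
position: [0.5588, 0.2685, 0.1407]
ft_force: [-6.1, -3.2, -5.6]
position: [0.5589, 0.2685, 0.1355]
ft_force: [-6.3, -2.1, -4.9]
time_s: 8.82
position: [0.5603, 0.269, 0.1276]
orientation: [[0.618, 0.478, 0.624], [0.339, -0.878, 0.338], [0.709, 0.002, -0.705]]
ft_force: [0.2, -0.9, -0.5]
gripper_width: 0.001
grasp_force: 0.0
loupe [215.87188612 193.04270463] [207 184  19  19 281] az 28.461233262868475 r 0.18895415616478167
```

View pics/c5.png

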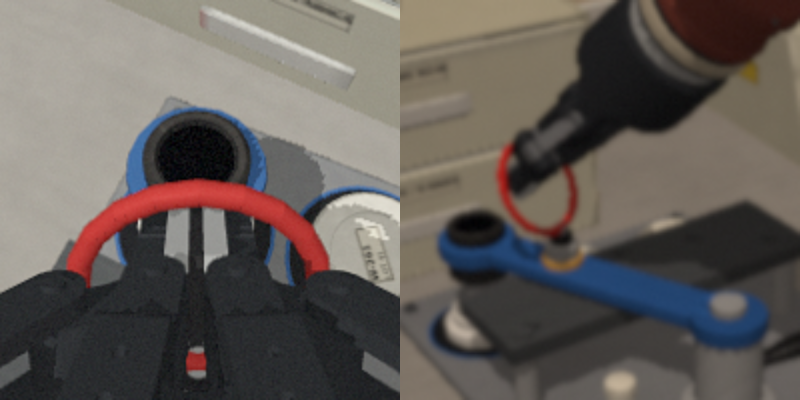

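The force went to zero only after following the pin down to its home level, so the pin should be in the hole. The wrist crop shows clear air between the fingers and the ring top. I'll centre in the ring and withdraw.

```bash
python3 steer.py '-0.003 0 0.003 0 0 0;-0.0055 0 0.0055 0 0 0;-0.0055 0 0.0055 0 0 0;-0.0055 0 -0.01 0 0 0;-0.0055 0 -0.025 0 0 0;-0.0055 0 -0.045 0 0 0;-0.0055 0 -0.07 0 0 0;-0.0055 0 -0.1 0 0 0;-0.0055 0 -0.13 0 0 0;-0.0055 0 -0.16 0 0 0;-0.0055 0 -0.18 0 0 0;-0.0055 0 -0.18 0 0 0'
python3 - <<'E'
from h import *
T=loupe();S=cam.capture("scene");W=cam.capture("wrist");cw=cam.get_calibration("wrist");cs=cam.get_calibration("scene");ct=cam.get_calibration("top")
es=cv2.fitEllipse(blob(red(S),190,150,300,240));ew=cv2.fitEllipse(blob(red(W),0,0,560,420))
P,r=tri([ray(cs,*es[0]),ray(cw,*ew[0])]);v=P-piv;print(es,ew,P,r,np.degrees(np.arctan2(v[1],v[0])),np.hypot(*v[:2]))
A=W[100:300,180:380,::-1];B=S[140:290,180:330,::-1]
cv2.imwrite("pics/c6.png",np.hstack([cv2.resize(A,(400,400)),cv2.resize(B,(400,400))]))
E
```

```text
time_s: 9.97
position: [0.4443, 0.2058, 0.2549]
orientation: [[0.614, 0.478, 0.628], [0.338, -0.878, 0.338], [0.714, 0.005, -0.701]]
ft_force: [1.2, 0.6, 0.6]
gripper_width: -0.002
grasp_force: 0.0
loupe [215.96180556 193.09027778] [207 184  19  19 288] az 28.429040689139818 r 0.18879165170571927
((230.98049926757812, 209.248779296875), (26.8463077545166, 37.311012268066406), 159.7180938720703) ((278.2110290527344, 196.152587890625), (47.91242218017578, 55.103782653808594), 85.8344497680664) [0.54384819 0.25976366 0.13139598] [np.float64(0.0014471443043664227), np.float64(0.0014471443043664837)] 28.85579728814919 0.1362675620757357
```

View pics/c6.png

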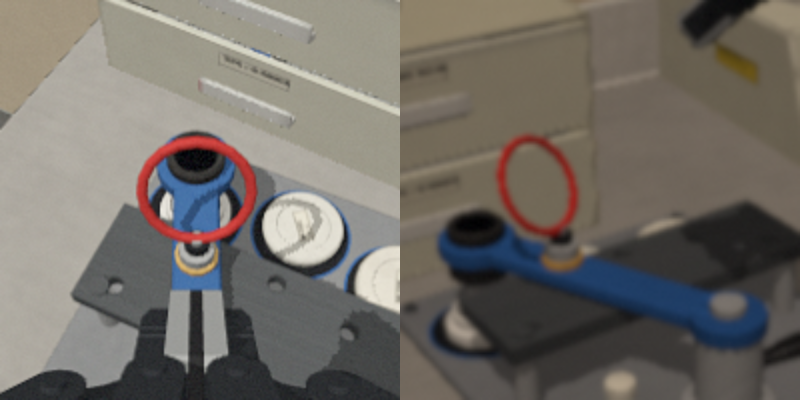

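The ring centre is back at 131.4 mm (it was 132 to 135 mm before), so the pin is home. The loupe has turned 25.1° and stands over the chuck, and the robot is clear.

```bash
python3 -c "
from cell import robot, cam, order
print(order.finish_job())"
```

```text
the job is handed in; nothing more can be done
None
```

The loupe now stands over the spin chuck, one hole to the left, with the pin measured back at its home height and the gripper withdrawn clear; I handed the job in at about 10 s on the robot's clock.

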